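# Rock the tabbed bung out of its vacuum port

## Robot

A 7-joint arm with a two-finger parallel gripper is mounted at the origin on the work surface. World frame = base frame: x ahead of the robot, y to its left, z up, the work surface at z = 0. Lengths are in mm, angles in rad, forces in N, time in s.
With the tool pointing down it reaches from about 425 to 950 mm from the base axis. Payload 16.7 kg.
Tool frame: the origin (TCP) lies between the finger pads; the fingertips stand 14 mm ahead of it and the grasp point (between the pads) lies 5 mm behind it (robot.nose_length is the distance from the TCP to the fingertips, in mm); z points along the fingers, y is the line along which they close (so a half turn about z gives the same grasp; the last joint's range is limited). The gripper opens to 94 mm and grips with 3 to 60 N. Pads are 16 mm wide; open, the fingers measure 119 mm over their backs; the gripper's body (75 mm by 177 mm) begins 78 mm behind the grasp point.
Start: joints at [0.969, 0.426, 0.074, 1.606, -0.034, 1.111, -0.067], TCP at [295.267, -606.954, 219.467] pointing down, gripper open.
Joint ranges: [-2.85, 2.85], [-0.5, 2.14], [-1.23, 1.37], [0.21, 2.46], [-1.02, 4.16], [0.16, 2.05], [-2.73, 2.73]. Speed limits (rad/s): [1.89, 1.89, 2.39, 2.39, 3.01, 3.01, 3.01].

## Interface

Orientations are given as a 3x3 rotation matrix whose columns are the frame's x, y, z axes.
In Python, from rig import robot, read_camera, get_calibration, order gives the robot as it stands.
- The arm moves only by the tool carry_out, never from a script. Its argument "moves" is a list of rows, each an object with "linear": the shift along the tool's x, y, z in units of 25 mm (1.0 is 25 mm), a list of three; "delta_rot": the turn, a rotation vector about the tool's x, y, z in units of 6 degrees (1.0 is 6 degrees), a list of three; "fingers": the closure, from -1 (fully open) to 1 (shut). In form: [{"linear": [tx, ty, tz], "delta_rot": [wx, wy, wz], "fingers": fingers}, ...]. A call has 1 to 20 rows; each row is the pose to reach, as a shift and turn from the pose commanded when the call began, along the tool's axes at that moment; what a row does not reach only later rows make up. A row lasts 1/12 s, in which the tool goes at most 41.7 mm and 7.16 degrees, less where a joint would pass 70% of its speed; a pose out of reach is approached as far as the arm can. A call with a gripper value outside its range is refused whole. The fingers move at their own pace and stop on an object; "grip_force" is the grip in N (left out, the last holds). Time passes only in rows, so rows that repeat a pose let the fingers close. It gives the time, the measured TCP pose, the force, the opening and the grip force at its end, in the units of the state.
- robot.observe(): the state, without advancing time (a new reading comes with each control period).
- read_camera(name): name is "side" or "top" or "wrist"; returns the picture (400x640x3 uint8, red, green, blue); there is no depth.
- get_calibration(name): a dict with "K" (3x3 intrinsics, pixels), "cam_to_world" (4x4, takes a point from camera to world coordinates); the wrist camera has in their place "hand_eye" (4x4, takes a point from camera to tool coordinates, whose origin is the TCP and whose axes are the flange's). Camera axes: x right, y down, z forward; pixel columns grow to the right and rows downward; lengths in mm; the calibration is good to about 2 mm. A picture is of the moment at which its call begins: read the wrist's pose just before it. get_calibration takes no time and is no camera call.
- order.hand_in(): hands the job in; it is judged then, once.
The state is a dict: "time": time; "joint_pos": joint angles; "qd": joint speeds; "effort": joint torques, N m; "eef_pos": TCP position; "tool_rot": TCP orientation; "force": force on the tool from outside, world axes, zero at the start; "ft_torque": the same for the moment, N m; "gripper_width": finger opening in mm; "grasp_force": force on a finger pad.
Only numpy, scipy, OpenCV 4.12 (cv2) and the standard library are available. Lean on these libraries where they do the work, as an engineer would, in place of code of your own. Each camera call takes 0.05 s, during which the arm holds its last target. There are 200 camera calls.

## Task

Open the vacuum port that is closed by the bung with the flat upright tab: grip the tab and work the tight bung loose by rocking it clearly from side to side, about 10 degrees each way and at least twice to each side, while it is still in its port, then draw it straight up until it is clear. Set it down gently in the steel tray and let go of it. Leave the round-knobbed bung seated in the other port.

Things in the scene. Friction and masses are not known exactly. Their poses are not given: they have to be found in the camera images.
- bung: Dark rubber bung to pull, about 60 g: round stem 22 mm thick, 39 mm long; collar 27 mm wide, 6 mm thick; flat upright tab 34 mm (x) by 14 mm thick (y) by 34 mm high. Origin: centre of the stem's foot, z up to the tab's top at 79 mm; collar top at 45 mm. Pinch the tab across its 14 mm at z about 70 mm. It starts upright, stem 30 mm deep in its port, axes parallel to the port's.
- port: Port of that bung: fixed aluminium block 96 (x) by 90 (y) by 50 mm high. Origin: centre of underside; z up. Bore in its top 30 mm deep, grey lip. Sprung linings at -x and +x, 13 mm below the mouth, squeeze the stem: a straight pull takes 14 to 22 N for 26 mm. There it rocks to +y and -y (across the tab's flat faces) up to 13 degrees, under 10 N at the tab. The other port is alike.
- tray: Fixed open steel tray 150 mm (x) by 180 mm (y), walls 4 mm thick and 26 mm high, floor 4 mm thick. Origin: centre of its underside, z up.
- knob_bung: The other bung, to be left alone: same dark rubber stem and collar, but with a round knob 38 mm in diameter on top (67 mm long in all), seated in a second block like the first. Origin: centre of the stem's foot, z up.
Things that resemble listed ones, but are neither listed nor needed, are in the scene too. What is shaped like the port but green is not meant.

How it is judged:
By the outcome, as a careful person would: the job done as asked, in the order asked, and still so for the second after the job is handed in, with the robot touching nothing.
It also fails if it takes over 48 s, if anything falls off the work surface, if the arm or the gripper's body presses on something with over 40 N, if the wrist force passes 120 N, or if a joint passes its speed limit or range.

## Working session

There is one attempt and no reset: what is moved stays moved. The work goes in short steps, Python scripts to look and compute and a tool call to move; the robot and the scene stay as the last step left them, time stands still between calls to the robot, and variables do not carry over. Pictures are saved under pics/ and viewed, at most 10 in all, crops included, and the job is handed in when it is done.

Besides the shell and the picture viewer there is one more tool, called in YAML: its name, and indented under it one key for each argument. carry_out: Moves the arm, as the interface text tells. Its arguments: {"type":"object","properties":{"moves":{"type":"array","items":{"type":"object","properties":{"linear":{"type":"array","items":{"type":"number"}},"delta_rot":{"type":"array","items":{"type":"number"}},"fingers":{"type":"number"}}}},"grip_force":{"type":"number"}},"required":["moves"]}

```bash
mkdir -p pics; ls; python3 - <<'E'
from rig import robot, read_camera, get_calibration
import cv2,numpy as np
s=robot.observe(); print(s)
ims=[]
for n in ("top","side"):
    im=read_camera(n); cv2.imwrite(f"pics/{n}0.png",im[:,:,::-1]); c=get_calibration(n); print(n,c)
print(get_calibration("wrist"))
E
```

```text
pics
{'time': 0.0, 'joint_pos': array([ 0.96851988,  0.42673422,  0.07385437,  1.60663881, -0.03414471,
        1.11078624, -0.06709922]), 'qd': array([ 0.00151829, -0.0008421 , -0.00026762, -0.00017358,  0.00179259,
       -0.00070217,  0.00036112]), 'effort': array([ 8.00804737e-04, -9.35818362e+01,  3.66744429e+00, -4.54196835e+01,
       -4.88594791e-02,  2.01728364e-02,  1.18499279e-04]), 'eef_pos': array([ 295.07883347, -606.59978747,  218.76018507]), 'tool_rot': array([[ 8.99259971e-01,  4.37414124e-01, -6.24075806e-04],
       [ 4.37414565e-01, -8.99259239e-01,  1.14878019e-03],
       [-5.87132532e-05, -1.30603189e-03, -9.99999145e-01]]), 'force': array([0.35657335, 0.12558816, 0.16615649]), 'ft_torque': array([ 0.00833073, -0.04239818,  0.02193527]), 'grasp_force': 0.0, 'gripper_width': 94.03202942311235}
top {'K': array([[388.93670886,   0.        , 318.87827781],
       [  0.        , 388.93670886, 206.81854298],
       [  0.        ,   0.        ,   1.        ]]), 'cam_to_world': array([[-2.81173003e-02, -9.90452625e-01,  1.34955604e-01,
         4.06781302e+02],
       
[... 588 characters left out ...]
5349509e+02],
       [ 1.40878147e-02, -7.71042130e-01, -6.36628280e-01,
         6.30216016e+02],
       [ 0.00000000e+00,  0.00000000e+00,  0.00000000e+00,
         1.00000000e+00]])}
{'K': array([[322.87142498,   0.        , 316.52211343],
       [  0.        , 322.87142498, 194.92438832],
       [  0.        ,   0.        ,   1.        ]]), 'hand_eye': array([[ 3.49767509e-04, -9.57314599e-01, -2.89047810e-01,
         8.61072521e+01],
       [ 9.99999755e-01,  5.10272248e-04, -4.79933229e-04,
         8.80639099e-01],
       [ 6.06940162e-04, -2.89047571e-01,  9.57314542e-01,
        -1.65121801e+02],
       [ 0.00000000e+00,  0.00000000e+00,  0.00000000e+00,
         1.00000000e+00]])}
```

View pics/top0.png

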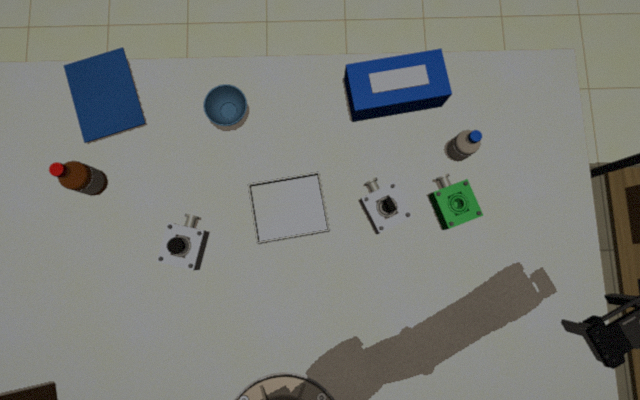

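View pics/side0.png

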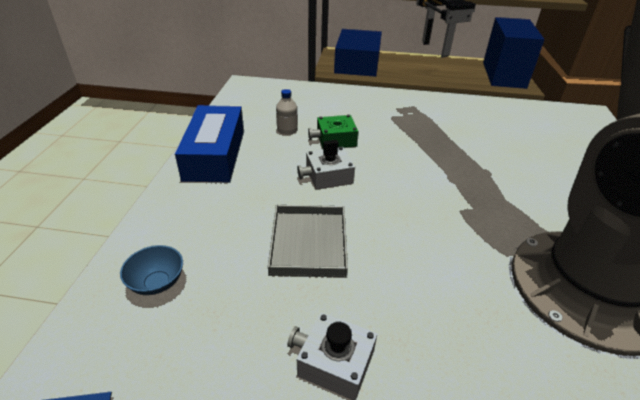

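Top view: the tray is at (289,208) and the empty green block at (455,204). The bung candidates are A, a white block at (183,245) with a round-looking dark top, and B, a white block at (385,207) with a small angular dark top. In the side view A's top at (339,335) is a ball, while B's at (331,150) is squarish, so B fits. I'll confirm that in an enlarged crop and locate it.

```bash
cat > h.py <<'E'
import numpy as np, cv2
from rig import robot, read_camera, get_calibration
def ray(name,uv,st=None):
    c=get_calibration(name); K=c["K"]
    if name=="wrist":
        T=np.eye(4);T[:3,:3]=st["tool_rot"];T[:3,3]=st["eef_pos"];T=T@c["hand_eye"]
    else: T=c["cam_to_world"]
    uv=np.atleast_2d(np.asarray(uv,float))
    d=np.c_[uv,np.ones(len(uv))]@np.linalg.inv(K).T@T[:3,:3].T
    return T[:3,3],d
def onz(name,uv,z,st=None):
    o,d=ray(name,uv,st); return o+d*((z-o[2])/d[:,2])[:,None]
def tri(rays):
    A=np.zeros((3,3));b=np.zeros(3);P=[]
    for o,d in rays:
        d=d.ravel()/np.linalg.norm(d);M=np.eye(3)-np.outer(d,d);A+=M;b+=M@o;P.append((M,o))
    x=np.linalg.solve(A,b); return x,[np.linalg.norm(M@(x-o)) for M,o in P]
E
python3 - <<'E'
from h import *
t=cv2.imread("pics/top0.png");s=cv2.imread("pics/side0.png")
f=lambda im,u,v,w:cv2.resize(im[v-w:v+w,u-w:u+w],(390,390),interpolation=cv2.INTER_CUBIC)
cv2.imwrite("pics/crop1.png",np.hstack([f(t,385,207,32),f(s,330,162,38)]))
print("tab",onz("top",[389,207],82+15), tri([ray("top",[389,206]),ray("side",[331,147])]))
print("tray",onz("top",[[249,185],[319,174],[329,231],[258,243]],26))
E
```

```text
tab [[ 521.6008497  -257.46715441   97.        ]] (array([ 527.01983798, -260.46593803,   82.07645057]), [np.float64(1.1183053507169252), np.float64(1.1183053507169949)])
tray [[ 595.29864338   73.24342317   26.        ]
 [ 618.5112386  -100.97162891   26.        ]
 [ 475.78429256 -121.38349978   26.        ]
 [ 451.39045072   51.97067069   26.        ]]
```

View pics/crop1.png

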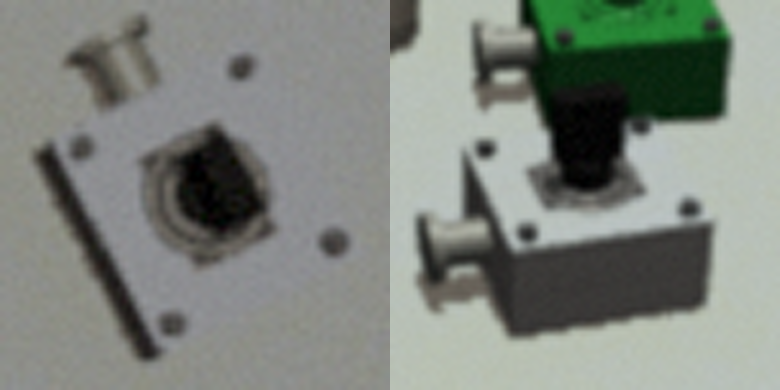

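The crop confirms B: a flat upright tab at top-view pixel (389,206), with its long side parallel to the block's left edge. Next I'll move the wrist camera above it.

carry_out:
  moves:
    - {"linear":[14.3,-7.2,0],"delta_rot":[0,0,0],"fingers":-1}
    - {"linear":[14.3,-7.2,0],"delta_rot":[0,0,0],"fingers":-1}
    - {"linear":[14.3,-7.2,0],"delta_rot":[0,0,0],"fingers":-1}
    - {"linear":[14.3,-7.2,0],"delta_rot":[0,0,0],"fingers":-1}
    - {"linear":[14.3,-7.2,0],"delta_rot":[0,0,0],"fingers":-1}
    - {"linear":[14.3,-7.2,0],"delta_rot":[0,0,0],"fingers":-1}
    - {"linear":[14.3,-7.2,0],"delta_rot":[0,0,0],"fingers":-1}
    - {"linear":[14.3,-7.2,0],"delta_rot":[0,0,0],"fingers":-1}
    - {"linear":[14.3,-7.2,0],"delta_rot":[0,0,0],"fingers":-1}
    - {"linear":[14.3,-7.2,0],"delta_rot":[0,0,0],"fingers":-1}
    - {"linear":[14.3,-7.2,0],"delta_rot":[0,0,0],"fingers":-1}
    - {"linear":[14.3,-7.2,0],"delta_rot":[0,0,0],"fingers":-1}
    - {"linear":[14.3,-7.2,0],"delta_rot":[0,0,0],"fingers":-1}
    - {"linear":[14.3,-7.2,0],"delta_rot":[0,0,0],"fingers":-1}
    - {"linear":[14.3,-7.2,0],"delta_rot":[0,0,0],"fingers":-1}

```text
time: 1.35
eef_pos: [537.1, -290.0, 219.4]
tool_rot: [[0.9, 0.436, -0.0], [0.436, -0.9, -0.0], [-0.0, 0.0, -1.0]]
force: [0.2, -0.3, -0.2]
gripper_width: 94.1
grasp_force: 0.0
```

```bash
python3 - <<'E'
from h import *
import pickle
s=robot.observe(); im=read_camera("wrist"); cv2.imwrite("pics/w1.png",im[:,:,::-1]); pickle.dump(s,open("s1.pkl","wb"))
print(s["time"],s["eef_pos"],s["tool_rot"],s["qd"])
E
```

```text
1.35 [ 537.13509967 -290.04701525  219.41497005] [[ 9.00178168e-01  4.35521716e-01 -3.17082447e-04]
 [ 4.35521678e-01 -9.00178223e-01 -1.86565791e-04]
 [-3.66684167e-04  2.98461727e-05 -9.99999932e-01]] [ 0.00086957 -0.00066085 -0.00479722 -0.00161108 -0.00059685  0.00081964
 -0.00210549]
```

carry_out:
  moves:
    - {"linear":[0,-2.0,0],"delta_rot":[0,0,0],"fingers":-1}
    - {"linear":[0,-2.0,0],"delta_rot":[0,0,0],"fingers":-1}
    - {"linear":[0,-2.0,0],"delta_rot":[0,0,0],"fingers":-1}
    - {"linear":[0,-2.0,0],"delta_rot":[0,0,0],"fingers":-1}
    - {"linear":[0,-2.0,0],"delta_rot":[0,0,0],"fingers":-1}

```text
time: 1.82
eef_pos: [516.2, -244.9, 219.7]
tool_rot: [[0.9, 0.436, 0.0], [0.436, -0.9, -0.0], [0.0, 0.001, -1.0]]
force: [-0.9, -0.1, -0.4]
gripper_width: 94.1
grasp_force: 0.0
```

```bash
python3 - <<'E'
from h import *
import pickle
s=robot.observe(); im=read_camera("wrist"); cv2.imwrite("pics/w2.png",im[:,:,::-1]); pickle.dump(s,open("s2.pkl","wb"))
print(s["time"],s["eef_pos"],s["qd"])
a=cv2.imread("pics/w1.png");
cv2.imwrite("pics/w12.png",np.vstack([a[60:360],im[60:360,:,::-1]]))
E
```

```text
1.8167 [ 516.21817033 -244.89453147  219.71476752] [ 0.00139049  0.00840395  0.00155755 -0.00252631 -0.00130841 -0.00025447
 -0.00081826]
```

View pics/w12.png

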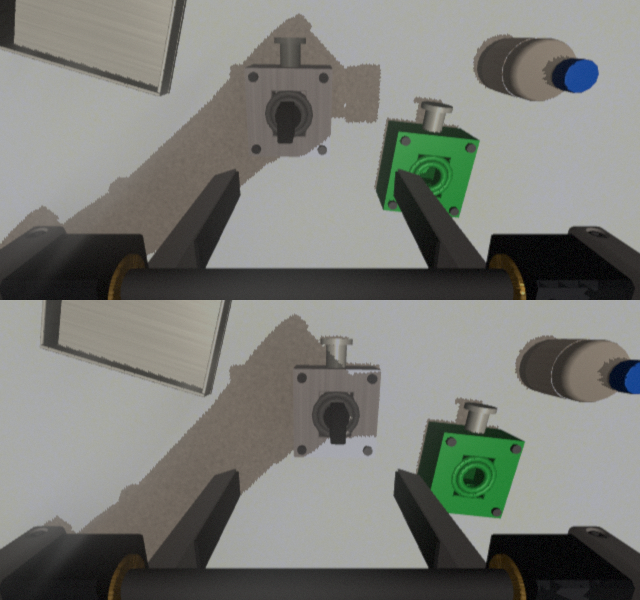

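Both views show the tab bung, in w1 at about (287,182) and in w2 at about (338,181), with block screws around it. The block is nearly aligned with the tool. I'll enlarge and measure screws, lip and tab top.

```bash
python3 - <<'E'
from h import *
o=[]
for n,(u,v) in (("w1",(288,175)),("w2",(338,175))):
    a=cv2.imread(f"pics/{n}.png")[v-50:v+50,u-50:u+50]
    g=np.clip((a/255.)**0.5*255,0,255).astype(np.uint8)
    o.append(cv2.resize(g,(400,400),interpolation=cv2.INTER_CUBIC))
cv2.imwrite("pics/crop2.png",np.hstack(o))
E
```

```text
(no output)
```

View pics/crop2.png

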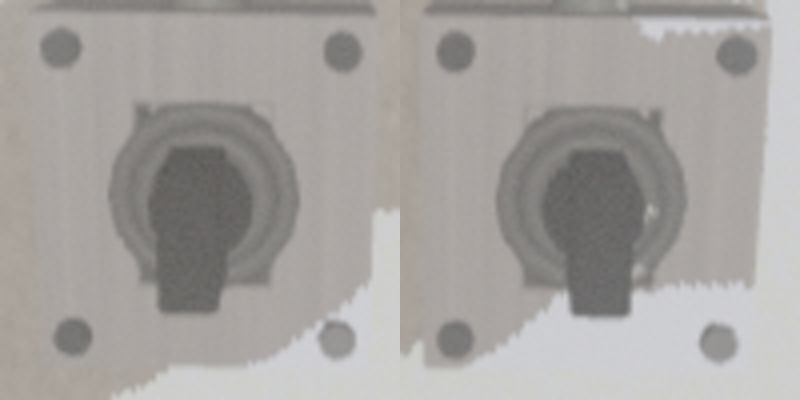

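```bash
python3 - <<'E'
from h import *
import pickle
s1,s2=[pickle.load(open(f"s{i}.pkl","rb")) for i in(1,2)]
P=dict(tl=((158,312),(569,315)),tr=((218,311),(631,315)),
 A=((61,48),(456,51)),B=((342,51),(736,55)),C=((73,336),(455,340)),D=((337,340),(718,342)))
R={}
for k,(a,b) in P.items():
    x,e=tri([ray("wrist",[238+a[0]/4-.375,125+a[1]/4-.375],s1),ray("wrist",[288+(b[0]-400)/4-.375,125+b[1]/4-.375],s2)])
    R[k]=x; print(k,x.round(1),round(e[0],2))
sc=np.mean([R[k] for k in"ABCD"],0); z=sc[2]
Q=lambda k:(onz("wrist",[238+P[k][0][0]/4-.4,125+P[k][0][1]/4-.4],z,s1)[0]+onz("wrist",[288+(P[k][1][0]-400)/4-.4,125+P[k][1][1]/4-.4],z,s2)[0])/2
q={k:Q(k) for k in"ABCD"}
vx=(q["A"]+q["B"]-q["C"]-q["D"]); vy=(q["B"]+q["D"]-q["A"]-q["C"])
print("screw mean",sc, {k:q[k].round(1) for k in q})
print("yaw from x",np.degrees(np.arctan2(vx[1],vx[0])),"from y",np.degrees(np.arctan2(vy[0],-vy[1])))
yaw=np.arctan2(vx[1],vx[0]); ux=np.array([np.cos(yaw),np.sin(yaw),0])
print("tab centre",(R["tl"]+R["tr"])/2+17*ux)
r=s2["tool_rot"]; print("tool yaw",np.degrees(np.arctan2(r[1,0],r[0,0])))
for zz in (97,99): print("tab centre planar",zz,np.mean([onz("wrist",[[277.1,202.6],[292.1,202.4]],zz,s1).mean(0),onz("wrist",[[329.9,203.4],[345.4,203.4]],zz,s2).mean(0)],0)+17*ux)
t=(R["tl"]+R["tr"])/2+17*ux-s2["eef_pos"]; print("delta in tool",r.T@t)
E
```

```text
tl [ 513.5 -261.1   95.7] 0.05
tr [ 520.7 -273.6   98.5] 0.06
A [ 552.2 -211.4   52.1] 0.07
B [ 582.6 -276.3   51.5] 0.02
C [ 481.4 -244.3   51.7] 0.14
D [ 511.8 -309.6   50.8] 0.15
screw mean [ 531.99903164 -260.4138025    51.50212871] {'A': array([ 552.1, -211.3,   51.5]), 'B': array([ 582.6, -276.3,   51.5]), 'C': array([ 481.3, -244.3,   51.5]), 'D': array([ 512. , -309.4,   51.5])}
yaw from x 25.043760167269678 from y 25.169364967418115
tab centre [ 532.49334495 -260.14423359   97.11370605]
tool yaw 25.872073917193752
tab centre planar 97 [ 532.46345196 -260.19599837   97.        ]
tab centre planar 99 [ 533.07167923 -259.94079745   99.        ]
delta in tool [  7.96237589  20.7474635  122.61565286]
```

carry_out:
  moves:
    - {"linear":[0.32,0.83,0.5],"delta_rot":[0,0,0.13],"fingers":-1}
    - {"linear":[0.32,0.83,1.5],"delta_rot":[0,0,0.13],"fingers":-1}
    - {"linear":[0.32,0.83,2.7],"delta_rot":[0,0,0.13],"fingers":-1}
    - {"linear":[0.32,0.83,3.9],"delta_rot":[0,0,0.13],"fingers":-0.3}
    - {"linear":[0.32,0.83,4.9],"delta_rot":[0,0,0.13],"fingers":-0.3}
    - {"linear":[0.32,0.83,5.37],"delta_rot":[0,0,0.13],"fingers":-0.3}
    - {"linear":[0.32,0.83,5.37],"delta_rot":[0,0,0.13],"fingers":-0.3}
    - {"linear":[0.32,0.83,5.37],"delta_rot":[0,0,0.13],"fingers":-0.3}
    - {"linear":[0.32,0.83,5.37],"delta_rot":[0,0,0.13],"fingers":-0.3}

```text
time: 2.62
eef_pos: [533.3, -259.5, 86.7]
tool_rot: [[0.905, 0.425, 0.002], [0.425, -0.905, -0.001], [0.001, 0.001, -1.0]]
force: [-0.1, -0.1, 0.9]
gripper_width: 61.7
grasp_force: 0.0
```

```bash
python3 - <<'E'
from h import *
s=robot.observe(); im=read_camera("wrist"); 
cv2.imwrite("pics/w3.png",im[:,:,::-1])
c=np.array([532.3,-260.2,90]); print((s["tool_rot"].T@(c-s["eef_pos"])).round(2), s["time"])
E
```

```text
[-1.23  0.19 -3.31] 2.6167
```

View pics/w3.png

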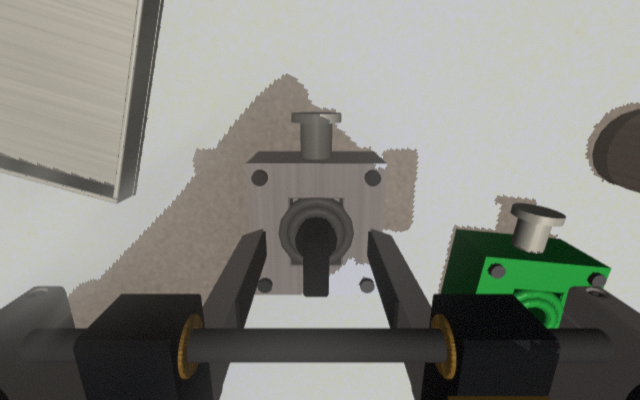

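The tab at column 316 sits midway between the fingers at about 265 and 368. I'll close on it.

carry_out:
  grip_force: 50
  moves:
    - {"linear":[-0.04,0,0.06],"delta_rot":[0,0,0],"fingers":0.3}
    - {"linear":[-0.04,0,0.06],"delta_rot":[0,0,0],"fingers":0.7}
    - {"linear":[-0.04,0,0.06],"delta_rot":[0,0,0],"fingers":1}
    - {"linear":[-0.04,0,0.06],"delta_rot":[0,0,0],"fingers":1}
    - {"linear":[-0.04,0,0.06],"delta_rot":[0,0,0],"fingers":1}
    - {"linear":[-0.04,0,0.06],"delta_rot":[0,0,0],"fingers":1}
    - {"linear":[-0.04,0,0.06],"delta_rot":[0,0,0],"fingers":1}
    - {"linear":[-0.04,0,0.06],"delta_rot":[0,0,0],"fingers":1}
    - {"linear":[-0.04,0,0.06],"delta_rot":[0,0,0],"fingers":1}
    - {"linear":[-0.04,0,0.06],"delta_rot":[0,0,0],"fingers":1}

```text
time: 3.5
eef_pos: [531.6, -259.6, 83.8]
tool_rot: [[0.905, 0.425, 0.0], [0.425, -0.905, -0.0], [0.0, 0.0, -1.0]]
force: [0.1, -2.0, -0.0]
gripper_width: 13.7
grasp_force: 50.0
```

carry_out:
  moves:
    - {"linear":[0,0.1,0.0],"delta_rot":[0.5,0,0],"fingers":1}
    - {"linear":[0,0.197,0.01],"delta_rot":[1,0,0],"fingers":1}
    - {"linear":[0,0.276,0.02],"delta_rot":[1.4,0,0],"fingers":1}
    - {"linear":[0,0.343,0.031],"delta_rot":[1.75,0,0],"fingers":1}
    - {"linear":[0,0.343,0.031],"delta_rot":[1.75,0,0],"fingers":1}
    - {"linear":[0,0.343,0.031],"delta_rot":[1.75,0,0],"fingers":1}
    - {"linear":[0,0.343,0.031],"delta_rot":[1.75,0,0],"fingers":1}

```text
time: 4.08
eef_pos: [535.9, -267.9, 84.0]
tool_rot: [[0.905, 0.418, -0.076], [0.424, -0.89, 0.164], [0.001, -0.181, -0.983]]
force: [-1.3, -1.8, 13.5]
gripper_width: 13.6
grasp_force: 50.0
```

```bash
python3 - <<'E'
from h import *
s=robot.observe(); im=read_camera("wrist"); 
im2=read_camera("side")[90:200,260:400]
cv2.imwrite("pics/w4.png",np.hstack([im[100:340,160:480,::-1],cv2.resize(im2,(306,240))[:,:,::-1]]))
r=s["tool_rot"];print(np.degrees(np.arccos(-r[2,2])),r.T@s["force"],s["ft_torque"],s["eef_pos"])
E
```

```text
10.428314873288846 [ -1.89923794  -1.37249938 -13.52471263] [-0.22448615  0.45191126  0.06248539] [ 535.87047299 -267.87172796   84.0250062 ]
```

View pics/w4.png

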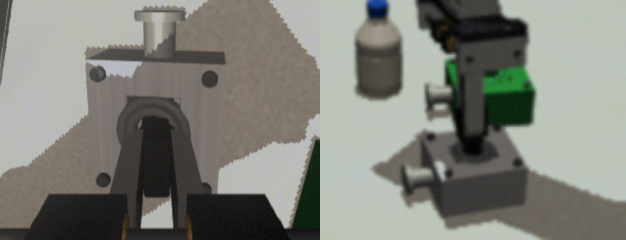

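The tab tilts with the fingers at 10.4°, and side forces are low. The stem's foot presses on the bore floor (13 N), so I'll relax upward 1 mm and rock on.

carry_out:
  moves:
    - {"linear":[0,-0.229,-0.026],"delta_rot":[-1.167,0,0],"fingers":1}
    - {"linear":[0,-0.455,0.016],"delta_rot":[-2.333,0,0],"fingers":1}
    - {"linear":[0,-0.68,0.087],"delta_rot":[-3.533,0,0],"fingers":1}
    - {"linear":[0,-0.68,0.087],"delta_rot":[-3.533,0,0],"fingers":1}
    - {"linear":[0,-0.68,0.087],"delta_rot":[-3.533,0,0],"fingers":1}
    - {"linear":[0,-0.68,0.087],"delta_rot":[-3.533,0,0],"fingers":1}

```text
time: 4.68
eef_pos: [527.3, -249.5, 84.0]
tool_rot: [[0.904, 0.42, 0.077], [0.427, -0.889, -0.166], [-0.001, 0.183, -0.983]]
force: [-8.2, 12.7, 13.6]
gripper_width: 13.7
grasp_force: 50.1
```

```bash
python3 - <<'E'
from h import *
s=robot.observe()
r=s["tool_rot"];print(np.degrees(np.arccos(-r[2,2])),r.T@s["force"],s["ft_torque"],s["eef_pos"],s["gripper_width"])
E
```

```text
10.516991889966743 [ -1.9737762  -12.27922402 -16.1209975 ] [ 3.24011784  2.08208375 -0.13767071] [ 527.33027857 -249.54018184   83.97787632] 13.699825121472683
```

carry_out:
  moves:
    - {"linear":[0,0.23,-0.03],"delta_rot":[1.167,0,0],"fingers":1}
    - {"linear":[0,0.46,0.01],"delta_rot":[2.333,0,0],"fingers":1}
    - {"linear":[0,0.69,0.08],"delta_rot":[3.533,0,0],"fingers":1}
    - {"linear":[0,0.69,0.08],"delta_rot":[3.533,0,0],"fingers":1}
    - {"linear":[0,0.69,0.08],"delta_rot":[3.533,0,0],"fingers":1}
    - {"linear":[0,0.43,0.01],"delta_rot":[2.333,0,0],"fingers":1}
    - {"linear":[0,0.18,-0.03],"delta_rot":[1.167,0,0],"fingers":1}
    - {"linear":[0,-0.08,-0.05],"delta_rot":[0,0,0],"fingers":1}
    - {"linear":[0,-0.08,-0.05],"delta_rot":[0,0,0],"fingers":1}
    - {"linear":[0,-0.08,-0.05],"delta_rot":[0,0,0],"fingers":1}

```text
time: 5.52
eef_pos: [526.2, -247.5, 84.9]
tool_rot: [[0.903, 0.421, 0.079], [0.429, -0.888, -0.168], [-0.001, 0.186, -0.983]]
force: [-5.7, 4.5, 4.4]
gripper_width: 13.8
grasp_force: 50.0
```

```bash
python3 - <<'E'
from h import *
s=robot.observe()
r=s["tool_rot"];print(np.degrees(np.arccos(-r[2,2])),r.T@s["force"],s["ft_torque"],s["eef_pos"],s["gripper_width"])
E
```

```text
10.717250580337033 [-3.24502199 -5.53472406 -5.51579174] [ 1.35410833  1.67070962 -0.24502616] [ 526.236317   -247.4830671    84.89033608] 13.773739130355677
```

carry_out:
  moves:
    - {"linear":[0,0.26,0.02],"delta_rot":[1.167,0,0],"fingers":1}
    - {"linear":[0,0.51,0.06],"delta_rot":[2.333,0,0],"fingers":1}
    - {"linear":[0,0.77,0.13],"delta_rot":[3.533,0,0],"fingers":1}
    - {"linear":[0,0.77,0.13],"delta_rot":[3.533,0,0],"fingers":1}
    - {"linear":[0,0.77,0.13],"delta_rot":[3.533,0,0],"fingers":1}
    - {"linear":[0,0.51,0.06],"delta_rot":[2.333,0,0],"fingers":1}
    - {"linear":[0,0.26,0.02],"delta_rot":[1.167,0,0],"fingers":1}
    - {"linear":[0,0,0],"delta_rot":[0,0,0],"fingers":1}
    - {"linear":[0,0,0],"delta_rot":[0,0,0],"fingers":1}
    - {"linear":[0,0,0],"delta_rot":[0,0,0],"fingers":1}
    - {"linear":[0,0.2,0.01],"delta_rot":[0.9,0,0],"fingers":1}
    - {"linear":[0,0.39,0.03],"delta_rot":[1.77,0,0],"fingers":1}
    - {"linear":[0,0.39,0.03],"delta_rot":[1.77,0,0],"fingers":1}
    - {"linear":[0,0.39,0.03],"delta_rot":[1.77,0,0],"fingers":1}
    - {"linear":[0,0.39,0.03],"delta_rot":[1.77,0,0],"fingers":1}

```text
time: 6.77
eef_pos: [531.6, -259.3, 86.0]
tool_rot: [[0.906, 0.424, 0.004], [0.424, -0.906, -0.004], [0.002, 0.005, -1.0]]
force: [0.7, -4.5, -0.8]
gripper_width: 13.5
grasp_force: 50.0
```

```bash
python3 - <<'E'
from h import *
s=robot.observe()
r=s["tool_rot"];print(r.round(4),r.T@s["force"],s["ft_torque"],s["eef_pos"],s["gripper_width"])
E
```

```text
[[ 0.9057  0.4238  0.0036]
 [ 0.4239 -0.9057 -0.0037]
 [ 0.0017  0.0049 -1.    ]] [-1.25226427  4.43280869  0.77722585] [-1.23620805 -0.17488871  0.03125167] [ 531.55519993 -259.33638681   86.04799898] 13.481983137848106
```

Three rocks + and three − are done, and the bung is upright again. Now I'll pull it straight up.

carry_out:
  moves:
    - {"linear":[0,0,-0.15],"delta_rot":[0,0,0],"fingers":1}
    - {"linear":[0,0,-0.3],"delta_rot":[0,0,0],"fingers":1}
    - {"linear":[0,0,-0.45],"delta_rot":[0,0,0],"fingers":1}
    - {"linear":[0,0,-0.6],"delta_rot":[0,0,0],"fingers":1}
    - {"linear":[0,0,-0.75],"delta_rot":[0,0,0],"fingers":1}
    - {"linear":[0,0,-0.9],"delta_rot":[0,0,0],"fingers":1}
    - {"linear":[0,0,-1.05],"delta_rot":[0,0,0],"fingers":1}
    - {"linear":[0,0,-1.2],"delta_rot":[0,0,0],"fingers":1}
    - {"linear":[0,0,-1.35],"delta_rot":[0,0,0],"fingers":1}
    - {"linear":[0,0,-1.5],"delta_rot":[0,0,0],"fingers":1}
    - {"linear":[0,0,-1.8],"delta_rot":[0,0,0],"fingers":1}
    - {"linear":[0,0,-2.2],"delta_rot":[0,0,0],"fingers":1}
    - {"linear":[0,0,-2.7],"delta_rot":[0,0,0],"fingers":1}
    - {"linear":[0,0,-3.2],"delta_rot":[0,0,0],"fingers":1}
    - {"linear":[0,0,-3.6],"delta_rot":[0,0,0],"fingers":1}
    - {"linear":[0,0,-3.6],"delta_rot":[0,0,0],"fingers":1}
    - {"linear":[0,0,-3.6],"delta_rot":[0,0,0],"fingers":1}

```text
time: 8.18
eef_pos: [531.4, -258.4, 176.7]
tool_rot: [[0.905, 0.425, 0.002], [0.425, -0.905, -0.002], [0.001, 0.002, -1.0]]
force: [-0.5, 0.2, -1.2]
gripper_width: 13.4
grasp_force: 50.0
```

```bash
python3 - <<'E'
from h import *
s=robot.observe(); im=read_camera("wrist"); im2=read_camera("side")[60:220,220:430]
cv2.imwrite("pics/w5.png",np.hstack([im[60:380,100:540,::-1],cv2.resize(im2,(420,320))[:,:,::-1]])[:,:800])
print(s["eef_pos"],s["force"],s["gripper_width"],s["time"])
# tray corners (inner top rim) from top/side for height and pose
T=[[249,185],[319,174],[329,231],[258,243]]; S=[[269,275],[277,206],[344,207],[347,274]]
# order: top cam corners -> side cam corners (far-x,+y),(far-x,-y),(near,-y),(near,+y)
for a,b in zip(T,[[269,268],[277,206],[344,207],[347,267]]): print(*tri([ray("top",a),ray("side",b)]))
q=onz("top",T,26); c=q.mean(0); r=s["tool_rot"]
print("tray c",c,"delta tool",r.T@(c-s["eef_pos"]))
E
```

```text
[ 531.35017318 -258.43488767  176.65864804] [-0.54476653  0.205395   -1.17111101] 13.400011782030491 8.1833
[597.78794005  74.91377859  16.52950781] [np.float64(0.597514153789768), np.float64(0.5975141537897757)]
[ 622.16032872 -100.94450659   18.18790256] [np.float64(1.8654021804224346), np.float64(1.865402180422406)]
[ 477.32392229 -121.58796117   20.29250871] [np.float64(1.121647607764458), np.float64(1.1216476077644617)]
[452.69130881  52.43778375  22.76561287] [np.float64(1.1476918732604129), np.float64(1.1476918732603891)]
tray c [535.24615631 -24.28525871  26.        ] delta tool [ 102.9207665  -210.6391637   150.25882401]
```

View pics/w5.png

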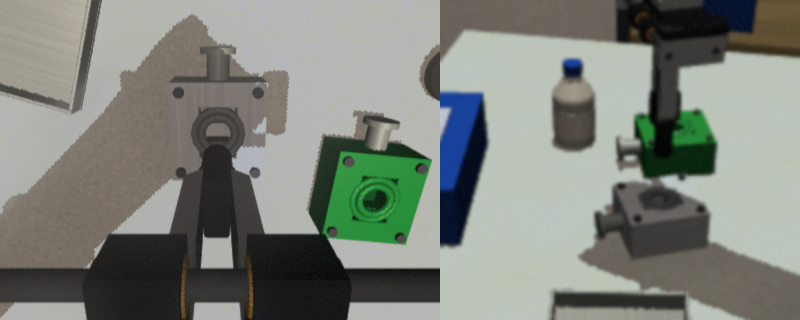

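The bung is clear and still upright between the fingers, and the port's bore is open (left crop, about (218,130)). Now I'll carry it to the tray centre.

carry_out:
  moves:
    - {"linear":[0.4,-0.8,0],"delta_rot":[0,0,0],"fingers":1}
    - {"linear":[0.9,-1.8,0],"delta_rot":[0,0,0],"fingers":1}
    - {"linear":[1.5,-3.0,0],"delta_rot":[0,0,0],"fingers":1}
    - {"linear":[2.1,-4.2,0],"delta_rot":[0,0,0],"fingers":1}
    - {"linear":[2.7,-5.4,0],"delta_rot":[0,0,0],"fingers":1}
    - {"linear":[3.2,-6.6,0],"delta_rot":[0,0,0],"fingers":1}
    - {"linear":[3.7,-7.6,0],"delta_rot":[0,0,0],"fingers":1}
    - {"linear":[4.0,-8.2,0.3],"delta_rot":[0,0,0],"fingers":1}
    - {"linear":[4.1,-8.4,1.0],"delta_rot":[0,0,0],"fingers":1}
    - {"linear":[4.1,-8.4,1.8],"delta_rot":[0,0,0],"fingers":1}
    - {"linear":[4.1,-8.4,2.6],"delta_rot":[0,0,0],"fingers":1}
    - {"linear":[4.1,-8.4,3.3],"delta_rot":[0,0,0],"fingers":1}
    - {"linear":[4.1,-8.4,3.8],"delta_rot":[0,0,0],"fingers":1}
    - {"linear":[4.1,-8.4,4.0],"delta_rot":[0,0,0],"fingers":1}
    - {"linear":[4.1,-8.4,4.0],"delta_rot":[0,0,0],"fingers":1}
    - {"linear":[4.1,-8.4,4.0],"delta_rot":[0,0,0],"fingers":1}

```text
time: 9.62
eef_pos: [534.5, -24.8, 75.6]
tool_rot: [[0.905, 0.425, 0.0], [0.425, -0.905, -0.001], [-0.0, 0.001, -1.0]]
force: [0.6, 0.5, -0.4]
gripper_width: 13.7
grasp_force: 50.0
```

```bash
python3 - <<'E'
from h import *
s=robot.observe(); im=read_camera("side")[180:340,200:420]
im2=read_camera("top")[150:270,210:370]
cv2.imwrite("pics/w6.png",np.hstack([cv2.resize(im,(440,320)),cv2.resize(im2,(360,320))])[:,:,::-1])
print(s["eef_pos"],s["force"],s["tool_rot"][:,2])
E
```

```text
[534.5402509  -24.75812638  75.62963726] [ 0.6044738   0.54675061 -0.38801705] [ 9.45486968e-05 -1.11354348e-03 -9.99999376e-01]
```

View pics/w6.png

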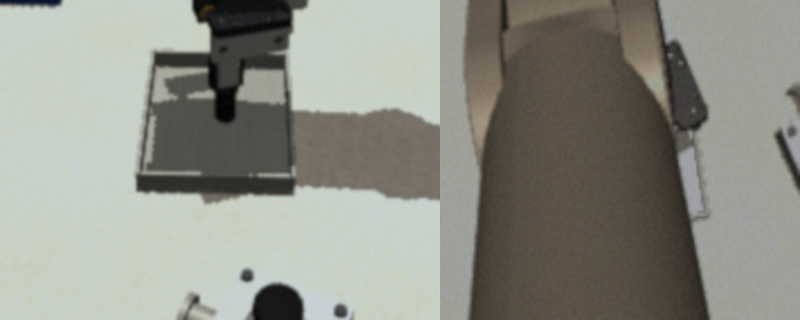

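The bung hangs over the tray's middle (foot at about (225,117) in the left crop). I'll lower it slowly to contact.

carry_out:
  moves:
    - {"linear":[0,0,0.08],"delta_rot":[0,0,0],"fingers":1}
    - {"linear":[0,0,0.14],"delta_rot":[0,0,0],"fingers":1}
    - {"linear":[0,0,0.2],"delta_rot":[0,0,0],"fingers":1}
    - {"linear":[0,0,0.24],"delta_rot":[0,0,0],"fingers":1}
    - {"linear":[0,0,0.24],"delta_rot":[0,0,0],"fingers":1}
    - {"linear":[0,0,0.24],"delta_rot":[0,0,0],"fingers":1}

```text
time: 10.22
eef_pos: [534.6, -24.8, 69.6]
tool_rot: [[0.905, 0.425, 0.001], [0.425, -0.905, -0.001], [-0.0, 0.001, -1.0]]
force: [-1.0, -0.0, -0.2]
gripper_width: 14.0
grasp_force: 50.0
```

carry_out:
  moves:
    - {"linear":[0,0,0.02],"delta_rot":[0,0,0],"fingers":1}
    - {"linear":[0,0,0.04],"delta_rot":[0,0,0],"fingers":1}
    - {"linear":[0,0,0.06],"delta_rot":[0,0,0],"fingers":1}
    - {"linear":[0,0,0.06],"delta_rot":[0,0,0],"fingers":1}
    - {"linear":[0,0,0.06],"delta_rot":[0,0,0],"fingers":1}

```text
time: 10.63
eef_pos: [534.6, -24.8, 68.0]
tool_rot: [[0.905, 0.425, 0.0], [0.425, -0.905, -0.001], [-0.0, 0.001, -1.0]]
force: [0.6, -0.2, -0.9]
gripper_width: 13.9
grasp_force: 50.0
```

carry_out:
  moves:
    - {"linear":[0,0,0.02],"delta_rot":[0,0,0],"fingers":1}
    - {"linear":[0,0,0.04],"delta_rot":[0,0,0],"fingers":1}
    - {"linear":[0,0,0.04],"delta_rot":[0,0,0],"fingers":1}
    - {"linear":[0,0,0.04],"delta_rot":[0,0,0],"fingers":1}

```text
time: 10.97
eef_pos: [534.7, -24.8, 67.3]
tool_rot: [[0.905, 0.425, 0.001], [0.425, -0.905, -0.001], [0.0, 0.001, -1.0]]
force: [-1.0, -0.8, 4.7]
gripper_width: 13.9
grasp_force: 50.0
```

Contact at 4.7 N. I'll soften the grip and open.

carry_out:
  grip_force: 4
  moves:
    - {"linear":[0,0,-0.01],"delta_rot":[0,0,0],"fingers":1}
    - {"linear":[0,0,-0.01],"delta_rot":[0,0,0],"fingers":1}
    - {"linear":[0,0,-0.01],"delta_rot":[0,0,0],"fingers":0.65}
    - {"linear":[0,0,-0.01],"delta_rot":[0,0,0],"fingers":0.5}
    - {"linear":[0,0,-0.01],"delta_rot":[0,0,0],"fingers":0.3}
    - {"linear":[0,0,-0.01],"delta_rot":[0,0,0],"fingers":0}
    - {"linear":[0,0,-0.01],"delta_rot":[0,0,0],"fingers":-0.3}
    - {"linear":[0,0,-0.01],"delta_rot":[0,0,0],"fingers":-0.3}
    - {"linear":[0,0,-0.01],"delta_rot":[0,0,0],"fingers":-0.3}

```text
time: 11.72
eef_pos: [534.6, -24.8, 67.3]
tool_rot: [[0.905, 0.425, 0.001], [0.425, -0.905, -0.001], [-0.0, 0.001, -1.0]]
force: [0.4, 0.8, 0.4]
gripper_width: 53.4
grasp_force: 0.0
```

carry_out:
  moves:
    - {"linear":[0,0,-0.3],"delta_rot":[0,0,0],"fingers":-0.3}
    - {"linear":[0,0,-0.8],"delta_rot":[0,0,0],"fingers":-0.3}
    - {"linear":[0,0,-1.5],"delta_rot":[0,0,0],"fingers":-0.3}
    - {"linear":[0,0,-2.5],"delta_rot":[0,0,0],"fingers":-0.3}
    - {"linear":[0,0,-3.5],"delta_rot":[0,0,0],"fingers":-0.3}
    - {"linear":[0,0,-4.5],"delta_rot":[0,0,0],"fingers":-0.3}
    - {"linear":[0,0,-5],"delta_rot":[0,0,0],"fingers":-0.3}
    - {"linear":[0,0,-5],"delta_rot":[0,0,0],"fingers":-0.3}
    - {"linear":[0,0,-5],"delta_rot":[0,0,0],"fingers":-0.3}

```text
time: 12.47
eef_pos: [534.8, -24.6, 193.2]
tool_rot: [[0.905, 0.425, 0.002], [0.425, -0.905, -0.001], [0.002, 0.002, -1.0]]
force: [-0.0, 0.9, -0.6]
gripper_width: 61.0
grasp_force: 0.0
```

```bash
python3 - <<'E'
from h import *
s=robot.observe(); im=read_camera("side")[100:400,200:430]
im2=read_camera("wrist")[60:380,80:560]
cv2.imwrite("pics/w7.png",np.hstack([cv2.resize(im,(320,417)),cv2.resize(im2,(480,417))])[:,:,::-1])
print(s["eef_pos"],s["force"],s["time"],s["gripper_width"])
E
```

```text
[534.80627816 -24.62762328 193.20977454] [-0.03930855  0.88999011 -0.56412141] 12.4667 61.04458236640911
```

View pics/w7.png

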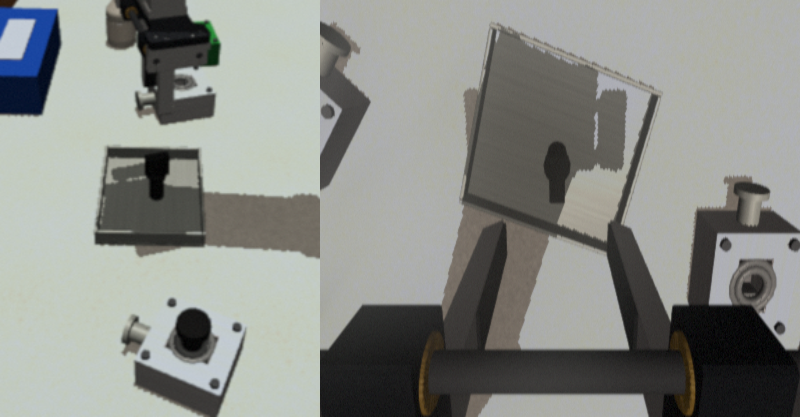

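The bung stands upright in the tray (left crop, about (156,175)), its port is open, and the knob bung is still seated at (193,330). The gripper is clear of everything.

```bash
python3 -c "
from rig import order; print(order.hand_in())"
```

```text
the job is handed in; nothing more can be done
None
```

I rocked the tab bung about 10° three times to each side, drew it straight up out of its port and left it standing in the steel tray; the round-knobbed bung is still seated, and I handed the job in at about 12.5 s.

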